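# Check the tilt of a solar module with a digital level

### The job

Pull the yellow digital level straight up out of its snap-in holder, then take the tilt of the solar module with it: hold the level's base flush on the middle of the glass, pointing straight up the slope, pressed on gently and steadily so that no gap is left under either end. Finish while still gripping the level and keeping it pressed flush (its magnets do not hold on glass). Do not shift the module's tilt setting or the other things on the bench.

Things in the scene. Friction and masses are not known exactly. Their poses are not given: they have to be found in the camera images.
- level: yellow digital level, 120 (x) x 28 (y) x 50 mm (z), 0.2 kg. Origin: centre of its flat base; z to its top. Black ribbed grips, 44 mm long, mid-length on both sides: take it there across the 28 mm. Grey display at +x end, green vial at -x; either end may point uphill. Each end cap has a catch groove 6-14 mm above the base. Starts upright, fully home in the holder, axes along the holder's
- holder: black/grey holder screwed to the bench. Origin: centre of its underside; x along its length. Foot 206 x 62 x 8 mm, on which the level stands; end blocks 28 mm and side cheeks 26 mm high over the bench; middle 54 mm of both sides open. Play 1 mm. A sprung ball at each end snaps into the level's grooves: pulling straight up takes about 10-20 N, free after 20 mm
- glass (a point): centre of the face of the dark blue solar module: glass with silver lines in a 12 mm aluminium frame, one flat face 220 mm up the slope, 280 mm across, 17 mm thick. x points straight up the slope, y level across it, z square out of the glass. Leans at 15 to 32 degrees, rigid to the touch
- stand: aluminium tilt stand fixed to the bench, carries the module. Origin: on the bench under the middle of its 255 mm base; x level, from the module's low edge to its high edge. Module hinge 110 mm to -x, 30 mm up. Slotted arcs with black clamp knobs 146 mm to each side, up to 165 mm high. The clamped tilt holds against 45 N or more on the middle of the glass
- screwdriver: screwdriver with a red handle, 140 mm long, lying on the bench; origin mid-length; bystander, leave alone
- breaker: white circuit breaker module with a black toggle, about 83 x 87 x 18 mm, lying on its side; origin under its middle; bystander, leave alone
- station: black and ivory push-button box with a red and a green button, 102 x 74 x 68 mm; origin under its middle; bystander, leave alone
Not all that is in view belongs to the job. What is shaped like the level but blue, pink or turquoise is not meant.

How it is judged (in metres and radians):
On the way:
1. the level is pulled clear of the holder and held in the fingers (z of level in the frame of holder above 0.035 m and contact force between level and holder below 0.1 N and contact force between the fingers and level above 3 N), for 0.1 s.
At the end, for the whole second after the job is handed in: Level gripped at rest on the glass, its base within 1.4 deg of the face and 3 mm of it, its length within 8 deg of straight uphill, its middle within 35 mm (uphill) and 45 mm (across) of the glass's middle, pressed with 3 to 30 N; glass not moved over 5 mm, other things over 15 mm (angle between the z axis of level and the z axis of glass, either way round below 0.025 rad and angle between the x axis of level and the x axis of glass, either way round below 0.14 rad and z of level in the frame of glass between -0.003 and 0.003 m and x of level in the frame of glass between -0.035 and 0.035 m and y of level in the frame of glass between -0.045 and 0.045 m and contact force between level and stand between 3 and 30 N and contact force between the fingers and level above 5 N and contact force between level and holder below 0.1 N and linear speed of level below 0.01 m/s and distance of glass from where it was at the start of the episode below 0.005 m and distance of each of screwdriver, breaker, station from where it was at the start of the episode below 0.015 m); the arm keeps its last pose, push and grip.
It fails at once if the module's tilt setting is shifted (middle of the glass moved by more than 6 mm) (distance of glass from where it was at the start of the episode above 0.006 m).
It fails at once if the level is pressed or knocked on the module with more than 45 N (contact force between level and stand above 45 N).
It fails at once if the screwdriver is moved by more than 20 mm (distance of screwdriver from where it was at the start of the episode above 0.02 m).
It fails at once if the breaker is moved by more than 20 mm (distance of breaker from where it was at the start of the episode above 0.02 m).
It fails at once if the station is moved by more than 20 mm (distance of station from where it was at the start of the episode above 0.02 m).
It also fails if it takes over 48 s, if anything falls off the work surface, if the arm or the gripper's body presses on something with over 40 N, if the wrist force passes 120 N, or if a joint passes its speed limit or range.

### The arm

A 6-joint arm with a two-finger parallel gripper is mounted at the origin on the work surface. World frame = base frame: x ahead of the robot, y to its left, z up, the work surface at z = 0. Lengths are in mm, angles in rad, forces in N, time in s.
With the tool pointing down it reaches from about 400 to 925 mm from the base axis. Payload 3.4 kg.
Tool frame: the origin (TCP) lies between the finger pads; the fingertips stand 17 mm ahead of it and the grasp point (between the pads) lies 2 mm behind it; z points along the fingers, y is the direction in which the jaws open and shut (so a half turn about z gives the same grasp; the last joint's range is limited). The gripper opens to 85 mm and grips with 20 to 120 N. Pads are 22 mm wide; open, the fingers measure 114 mm over their backs; the gripper's body (76 mm by 85 mm) begins 54 mm behind the grasp point. The pads swing forward as they close: fully open they stand 13 mm farther back than shut.
Start: joints at [1.206, 0.307, 1.506, -0, 1.328, -0.073], TCP at [164.887, 550.857, 248.305] pointing down, gripper open.
Joint ranges: [-3.12, 3.12], [-1.05, 2.28], [0.14, 2.33], [-1.42, 4.57], [0.1, 2.73], [-2.68, 2.68]. Speed limits (rad/s): [2.57, 2.57, 3.14, 3.14, 3.14, 3.14].

### API

Orientations are given as a 3x3 rotation matrix whose columns are the frame's x, y, z axes.
In Python, from station import env, kinematics, snapshot, monitor gives the robot as it stands. The module is installed in compiled form; this text tells all that it offers. Calls block until the motion is done:
- env.move_pose(position, orientation): joint-space move of the TCP to a pose.
- env.move_linear(position, ori=None, v=150, until_force=None): straight line of the TCP; ori=None keeps the orientation; v is the mean speed in mm/s. With until_force (N) it stops when the force on the tool has changed by that much, and returns True; else False.
- env.goto_joints(angles): joint-space move.
- env.set_gripper(opening, strength=None): opening from 0.0 (shut) to 1.0 (fully open); strength is the grip in N (None keeps the last); returns when the fingers have stopped.
- env.pause(seconds).
- kinematics.solve_ik(position, orientation): joint angles nearest the present ones, or None.
- snapshot(name): name is "side" or "top" or "wrist"; returns a dict with "frame" (420x560x3 uint8, red, green, blue), "fx", "fy", "cx", "cy" (pixels), "distortion" ([k1, k2, p1, p2, k3] as OpenCV has them; the pictures are not rectified), "R" (3x3) and "t" (3): a world point X has camera coordinates R X + t. Camera axes: x right, y down, z forward; pixel columns grow to the right and rows downward; lengths in mm; the calibration is good to about 2 mm. A picture is of the moment at which its call begins. There is no depth.
A pose or a line that the arm cannot do raises env.PlanningError and nothing moves.
- env.sign_off(): hands the job in, once; it reports no verdict.
Readings, each from a call of its own:
- monitor.read_time_s(): time.
- monitor.read_joint_pos(): joint angles.
- monitor.read_joint_velocities(): joint speeds.
- monitor.read_joint_efforts(): joint torques, N m.
- monitor.read_eef_pos(): TCP position.
- monitor.read_tool_rot(): TCP orientation.
- monitor.read_ft_force(): force on the tool from outside, world axes, zero at the start.
- monitor.read_moment(): the same for the moment, N m.
- monitor.read_width(): opening from 0.0 (shut) to 1.0 (fully open).
Only numpy, scipy, OpenCV 4.12 (cv2) and the standard library are available. Lean on these libraries where they do the work, as an engineer would, in place of code of your own. Each camera call takes 0.05 s, during which the arm holds its last target.

## Working session

There is one attempt and no reset: what is moved stays moved. The work goes in short steps, each a Python script; the robot and the scene stay as the last script left them, time stands still between calls to the robot, and variables do not carry over. Pictures are saved under pics/ and viewed, and the job is handed in when it is done.

```bash
mkdir -p pics; ls; cat > h.py <<'E'
import numpy as np, cv2
from station import env, kinematics, snapshot, monitor
def save(s,name,up=1):
    cv2.imwrite('pics/'+name,s['frame'][:,:,::-1])
def K(s): return np.array([[s['fx'],0,s['cx']],[0,s['fy'],s['cy']],[0,0,1.]])
def ray(s,px):
    p=cv2.undistortPoints(np.array([[px]],float),K(s),np.array(s['distortion'],float))[0,0]
    R=np.array(s['R']);t=np.array(s['t'])
    d=R.T@np.array([p[0],p[1],1.]);return -R.T@t,d/np.linalg.norm(d)
def proj(s,X):
    R=np.array(s['R']);t=np.array(s['t'],float)
    return cv2.projectPoints(np.array(X,float).reshape(-1,3),cv2.Rodrigues(R)[0],t,K(s),np.array(s['distortion'],float))[0].reshape(-1,2)
def tri(obs):
    A=np.zeros((3,3));b=np.zeros(3);L=[]
    for s,px in obs:
        c,d=ray(s,px);P=np.eye(3)-np.outer(d,d);A+=P;b+=P@c;L.append((c,P))
    X=np.linalg.solve(A,b);return X,[np.linalg.norm(P@(X-c)) for c,P in L]
def onz(s,px,z):
    c,d=ray(s,px);return c+d*(z-c[2])/d[2]
E
python3 - <<'E'
from h import *
import pickle
S={}
for n in('side','top','wrist'):
    S[n]=snapshot(n);save(S[n],n+'0.png');print(n,-np.array(S[n]['R']).T@np.array(S[n]['t']))
pickle.dump(S,open('s0.pkl','wb'));print(monitor.read_time_s())
E
```

```text
pics
side [386.07186331 643.06400378 522.15419542]
top [ 412.98810547 -113.16059779  803.3464633 ]
wrist [ 91.73244468 573.36368324 371.92981628]
0.15
```

View pics/side0.png

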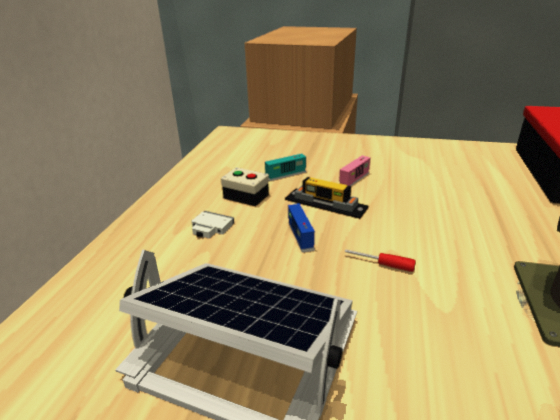

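View pics/top0.png

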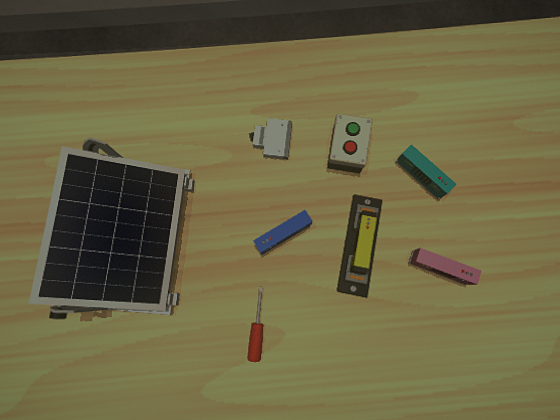

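View pics/wrist0.png

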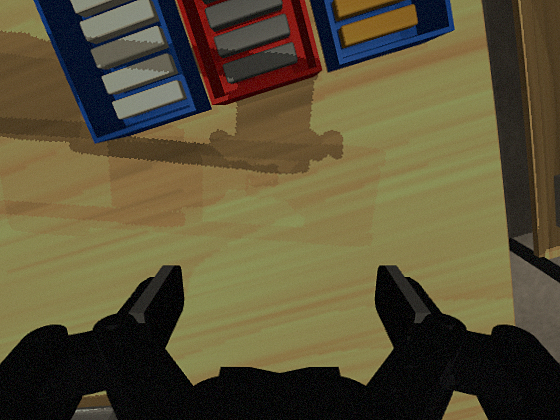

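Candidates are yellow at top (366,242) / side (327,188), blue at top (283,231) / side (300,225), turquoise at top (426,171) / side (286,166) and pink at top (445,266) / side (355,170). I choose yellow, which is in the black holder. Next come close crops.

```bash
python3 - <<'E'
from h import *
import pickle
S=pickle.load(open('s0.pkl','rb'))
def crop(n,x0,y0,w,h,f,out):
    c=cv2.resize(S[n]['frame'][y0:y0+h,x0:x0+w],None,fx=f,fy=f,interpolation=cv2.INTER_CUBIC)
    cv2.imwrite('pics/'+out,c[:,:,::-1])
crop('top',320,185,80,120,5,'c_top_level.png')
crop('side',275,165,105,60,7,'c_side_level.png')
crop('top',20,130,190,195,3,'c_top_mod.png')
crop('side',110,240,260,180,3,'c_side_mod.png')
E
```

```text
(no output)
```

View pics/c_top_level.png

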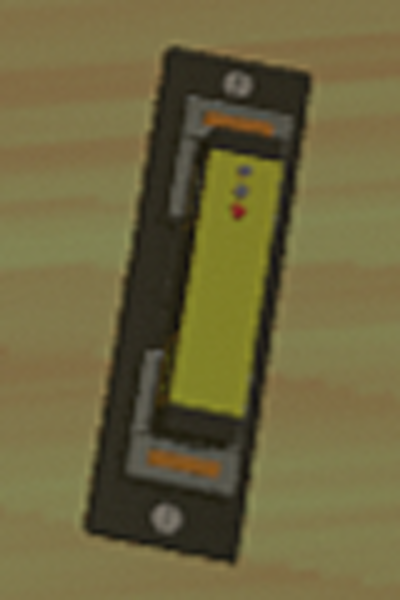

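View pics/c_side_level.png

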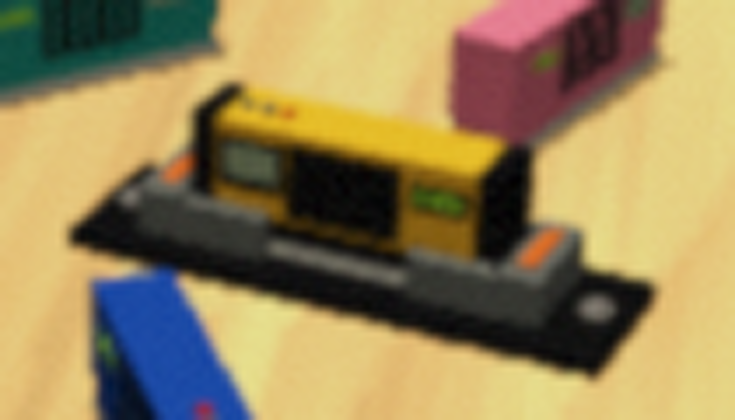

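View pics/c_top_mod.png

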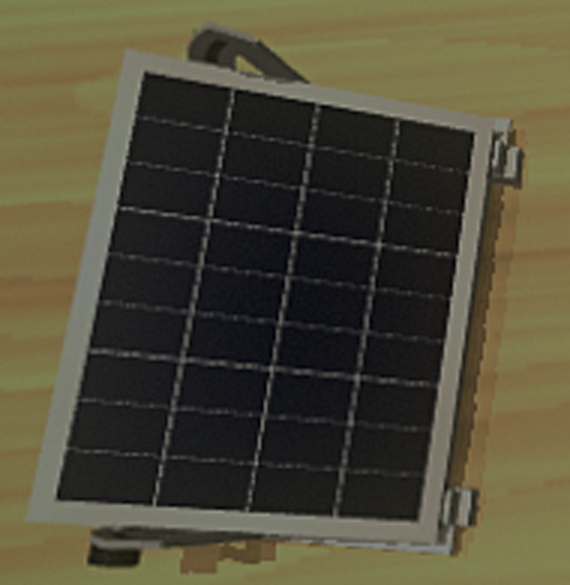

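View pics/c_side_mod.png

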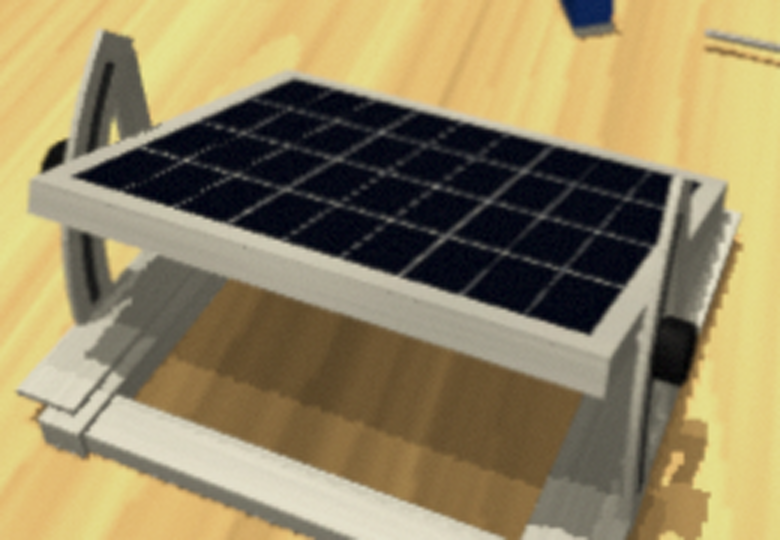

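The crops confirm yellow: grey display, green vial, seated in the holder, with its top in the top view at crop corners (210,150)-(283,158)-(245,418)-(170,405). The module's high edge is to the left in the top view. Now I'll triangulate.

```bash
cat > fit.py <<'E'
from h import *
import pickle
from scipy.optimize import least_squares
from scipy.spatial.transform import Rotation as Ro
S=pickle.load(open('s0.pkl','rb'))
T=lambda a,f,o:np.array(a,float)/f+np.array(o)-0.5+0.5/f
def both(a,b):
    for p,q in zip(a,b):
        X,e=tri([(S['top'],p),(S['side'],q)]);print(X.round(1),np.round(e,1))
lt=T([(210,150),(283,158),(245,418),(170,405)],5,(320,185)); ls=T([(213,113),(240,88),(507,140),(483,168)],7,(275,165))
print('level top');both(lt,ls)
ht=T([(170,48),(310,75),(237,562),(87,530)],5,(320,185)); hs=T([(72,232),(148,165),(655,290),(598,368)],7,(275,165))
print('foot');both(ht,hs)
mt=T([(144,72),(475,132),(421,522),(57,500)],3,(20,130)); ms=T([(72,177),(292,78),(698,183),(592,332)],3,(110,240))
print('glass inner');both(mt,ms)
# model fits: level/holder yaw about z ; 
def quad(L,W,z=0): return np.array([[L,W,z],[L,-W,z],[-L,-W,z],[-L,W,z]])/1.
def fit(views,local,x0):
    def f(p):
        X=local@Ro.from_rotvec(p[3:]).as_matrix().T+p[:3]
        return np.concatenate([(proj(S[n],X)-o).ravel() for n,o in views])
    r=least_squares(f,x0);return r
# foot: corners order +x+y,+x-y,-x-y,-x+y
r=fit([('top',ht),('side',hs)],quad(103,31),[600,0,8,0,0,0]);print('foot',r.x.round(3),np.abs(r.fun).max())
for v in(('top',ht),('side',hs)):
    r=fit([v],quad(103,31),r.x);print(v[0],r.x.round(3),np.abs(r.fun).max())
# glass: local x uphill. top corners TL(high,+X world)...
for L in((98,128),):
    loc=np.array([[L[0],-L[1],0],[-L[0],-L[1],0],[-L[0],L[1],0],[L[0],L[1],0]])
    m0=[450,300,100]
    R0=np.array([[0,-1,0],[.9,0,-.4],[.4,0,.9]]).T
    R0=np.column_stack([[0,.9,.4],[-1,0,0],np.cross([0,.9,.4],[-1,0,0])])
    r=fit([('top',mt),('side',ms)],loc,np.r_[m0,Ro.from_matrix(R0).as_rotvec()])
    for rr in [r]+[fit([v],loc,r.x) for v in(('top',mt),('side',ms))]:
        print('glass',rr.x[:3].round(1),np.abs(rr.fun).max());Rm=Ro.from_rotvec(rr.x[3:]).as_matrix();print(Rm.round(4),'tilt',np.degrees(np.arcsin(Rm[2,0])), 'roll', np.degrees(np.arcsin(Rm[2,1])))
E
python3 fit.py
```

```text
level top
[ 550.6 -275.6   58.3] [0.9 0.9]
[ 545.8 -304.4   54.8] [1. 1.]
[ 446.6 -276.2   57.1] [0.9 0.9]
[ 452.9 -248.    60. ] [0.2 0.2]
foot
[ 604.4 -276.     4.6] [0.3 0.3]
[ 587.5 -333.1    4.9] [0.5 0.5]
[ 391.9 -277.7    1.9] [0.4 0.4]
[ 408.6 -219.     2.8] [0.3 0.3]
glass inner
[695.6 260.4 124.2] [0. 0.]
[667.5  81.8  48.5] [0.9 0.9]
[415.  123.1  47.2] [1.7 1.7]
[443.8 301.3 124.7] [0.2 0.2]
foot [ 4.98373e+02 -2.76817e+02  2.92400e+00  2.50000e-02 -7.00000e-03
 -2.83000e-01] 0.7527474518514623
top [ 4.99092e+02 -2.78025e+02 -3.81500e+00  5.70000e-02 -1.50000e-02
 -2.80000e-01] 0.25958714086596046
side [ 4.99818e+02 -2.92950e+02 -5.81800e+00  1.00000e-02 -1.90000e-02
 -2.70000e-01] 0.06457831489973387
glass [555.6 191.6  86.1] 1.152165590183472
[[ 1.472e-01 -9.871e-01 -6.280e-02]
 [ 9.092e-01  1.600e-01 -3.844e-01]
 [ 3.895e-01 -6.000e-04  9.210e-01]] tilt 22.925167192968512 roll -0.03199157495993618
glass [554.8 191.2  87.3] 0.3097516352093521
[[ 0.1497 -0.9872 -0.0551]
 [ 0.9133  0.1594 -0.3747]
 [ 0.3787  0.0057  0.9255]] tilt 22.25345481307942 roll 0.32780220844047503
glass [557.2 188.6  83.2] 0.28191288827565586
[[ 0.1411 -0.9877 -0.0668]
 [ 0.9109  0.156  -0.3821]
 [ 0.3879 -0.0069  0.9217]] tilt 22.821254726045716 roll -0.3951843617844334
```

```bash
python3 - <<'E'
from h import *
print(monitor.read_tool_rot(), monitor.read_ft_force())
s=snapshot('wrist');R=np.array(s['R']);Rt=np.array(monitor.read_tool_rot())
print('cam axes in tool',(Rt.T@R.T).round(3)); print('cam pos in tool',Rt.T@(-R.T@np.array(s['t'])-monitor.read_eef_pos()))
yaw=-.28
for sg in(1,-1):
    x=sg*np.array([np.cos(yaw),np.sin(yaw),0]);z=np.array([0,0,-1.]);Rg=np.column_stack([x,np.cross(z,x),z])
    for zz in(200,40): print('grasp',sg,kinematics.solve_ik([499,-277,zz],Rg))
    for t in(1,-1):
        up=np.array([.1572,.9076,.3895]);up/=np.linalg.norm(up);n=np.cross(up,[-.9877,.1572,0]);n/=np.linalg.norm(n)
        if t==1 and sg==1: print(n)
        z=-n;x=t*up
        Rp=np.column_stack([x,np.cross(z,x),z])
    	
        for h in(30,130): 
            q=kinematics.solve_ik(np.array([556,191,86])+n*h,Rp); print('place',t,q)
E
```

```text
[[-9.58038939e-01  2.86637587e-01 -5.33199065e-04]
 [ 2.86638069e-01  9.58037813e-01 -1.47183211e-03]
 [ 8.89424623e-05 -1.56290762e-03 -9.99998775e-01]] [-0.49527491  0.33347772  0.60173984]
cam axes in tool [[ 0.    -0.956 -0.294]
 [ 1.     0.     0.001]
 [-0.001 -0.294  0.956]]
cam pos in tool [  76.52708145    0.89336585 -124.3097478 ]
grasp 1 [-5.80766381e-01  3.41452686e-01  1.58428667e+00 -4.44089210e-16
  1.21585330e+00  1.27002995e+00]
grasp 1 [-5.80766381e-01  5.29690963e-01  1.75742094e+00 -4.44089210e-16
  8.54480752e-01  1.27002995e+00]
[-0.0612213  -0.38465829  0.92102658]
place 1 [ 0.00190469  0.428597    1.79715731  0.50677343  0.91453996 -0.14082379]
place 1 [-0.07123552  0.30588059  1.70638309  0.44278348  1.13295881 -0.09183006]
place -1 None
place -1 None
grasp -1 [-5.80766381e-01  3.41452686e-01  1.58428667e+00 -4.44089210e-16
  1.21585330e+00 -1.87156271e+00]
grasp -1 [-5.80766381e-01  5.29690963e-01  1.75742094e+00 -4.44089210e-16
  8.54480752e-01 -1.87156271e+00]
place 1 [ 0.00190469  0.428597    1.79715731  0.50677343  0.91453996 -0.14082379]
place 1 [-0.07123552  0.30588059  1.70638309  0.44278348  1.13295881 -0.09183006]
place -1 None
place -1 None
```

```bash
cat >> h.py <<'E'
def Rdown(yaw):
    x=np.array([np.cos(yaw),np.sin(yaw),0]);z=np.array([0,0,-1.]);return np.column_stack([x,np.cross(z,x),z])
def Rplace(tilt,head): # head = world heading of uphill
    up=np.array([np.cos(head)*np.cos(tilt),np.sin(head)*np.cos(tilt),np.sin(tilt)])
    n=np.array([-np.cos(head)*np.sin(tilt),-np.sin(head)*np.sin(tilt),np.cos(tilt)])
    z=-n;return np.column_stack([up,np.cross(z,up),z])
E
python3 - <<'E'
from h import *
import pickle
W=[]
Rp=Rplace(np.radians(22.8),np.arctan2(.9876,.159));n=-Rp[:,2]
c=np.array([556,191,86.])
env.move_pose(c+200*n,Rp); W.append(snapshot('wrist'))
try:
    env.move_pose(c+150*n-60*Rp[:,0]+40*Rp[:,1],Rp); W.append(snapshot('wrist'))
except env.PlanningError as e: print(e)
env.move_pose([499,-277,230],Rdown(-.28)); W.append(snapshot('wrist'))
env.move_pose([459,-277,200],Rdown(-.28)); W.append(snapshot('wrist'))
for i,s in enumerate(W): save(s,f'w{i}.png')
pickle.dump(W,open('w.pkl','wb'));print(monitor.read_time_s())
E
```

```text
4.5833
```

View pics/w0.png

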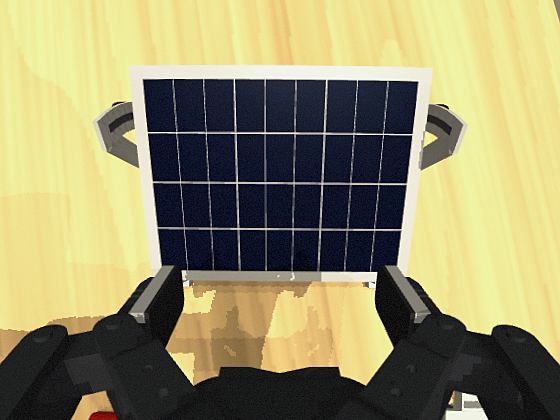

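View pics/w1.png

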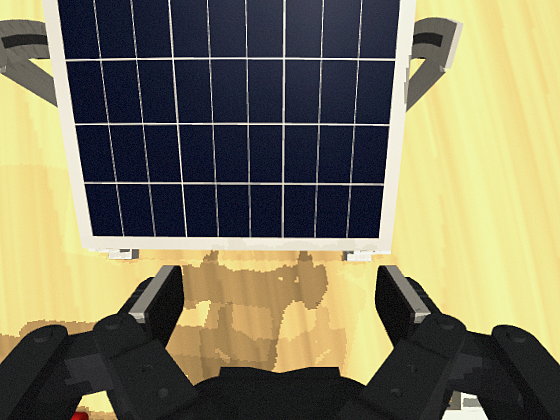

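View pics/w2.png

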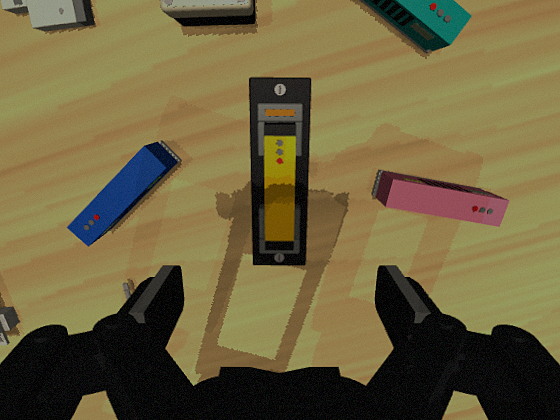

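View pics/w3.png

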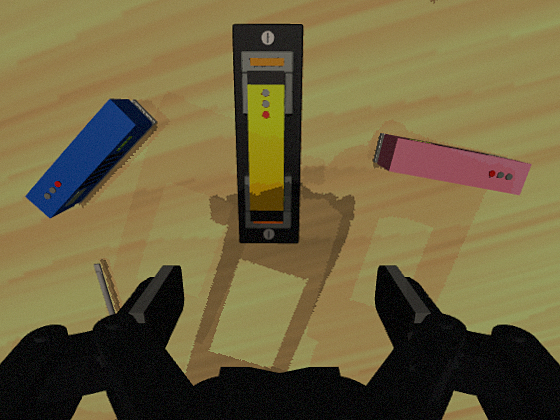

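```bash
python3 - <<'E'
from h import *
import pickle
W=pickle.load(open('w.pkl','rb'))
def crop(i,x0,y0,w,h,f,out):
    c=cv2.resize(W[i]['frame'][y0:y0+h,x0:x0+w],None,fx=f,fy=f,interpolation=cv2.INTER_CUBIC)
    cv2.imwrite('pics/'+out,c[:,:,::-1])
crop(0,120,55,320,230,2.5,'d0.png');crop(1,50,0,370,260,2.1,'d1.png')
crop(2,230,60,100,220,2.7,'d2.png');crop(3,220,15,100,235,2.5,'d3.png')
a=cv2.imread('pics/d2.png');b=cv2.imread('pics/d3.png');h=max(len(a),len(b));o=np.zeros((h,a.shape[1]+b.shape[1],3),np.uint8);o[:len(a),:a.shape[1]]=a;o[:len(b),a.shape[1]:]=b
cv2.imwrite('pics/d23.png',o);print(a.shape)
E
```

```text
(594, 270, 3)
```

View pics/d0.png

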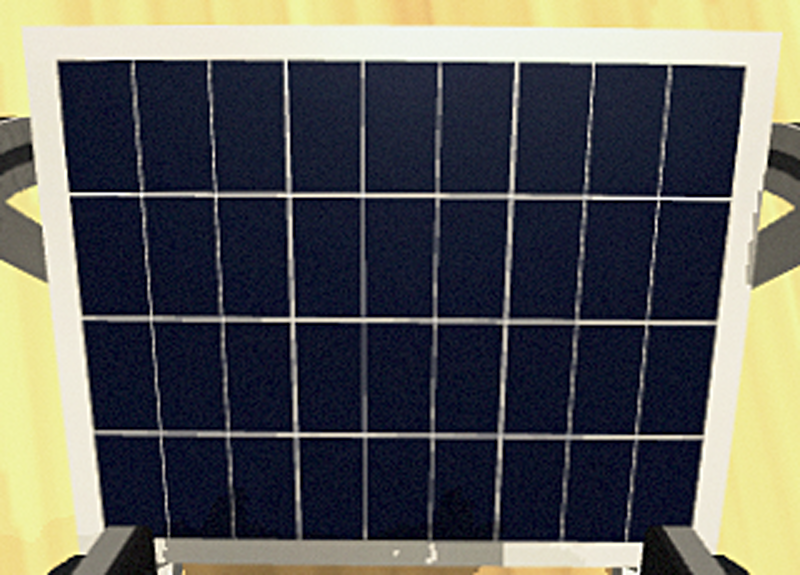

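View pics/d1.png

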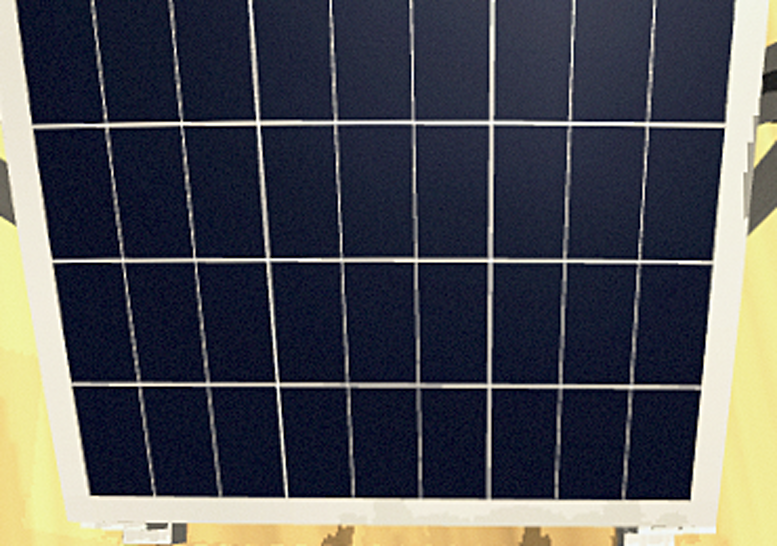

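View pics/d23.png

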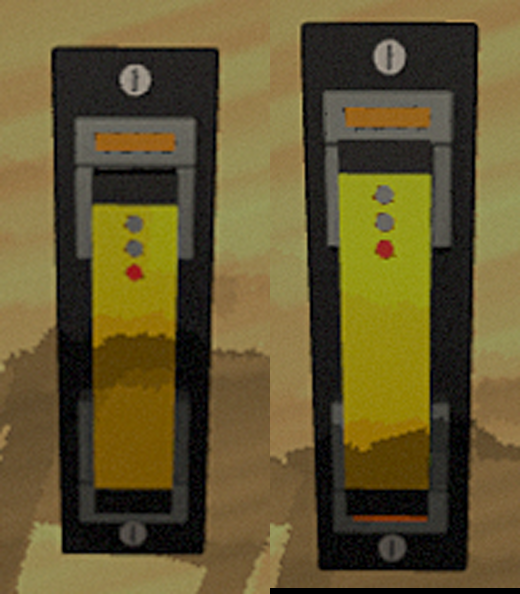

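```bash
cat > fit2.py <<'E'
from h import *
import pickle
from scipy.optimize import least_squares
from scipy.spatial.transform import Rotation as Ro
W=pickle.load(open('w.pkl','rb'));S=pickle.load(open('s0.pkl','rb'))
T=lambda a,f,o:np.array(a,float)/f+np.array(o)-0.5+0.5/f
def L(r,k): return [98-49*r,128-256*k/9,0]
d0=[(0,0,58,60),(0,9,747,66),(1,0,70,194),(1,9,734,199),(2,0,82,317),(2,9,718,322),(3,0,95,432),(3,9,705,437),(0,3,286,62),(1,3,289,195),(2,3,292,319),(3,3,296,434),(4,3,298,538),(0,6,517,63),(1,6,511,197),(2,6,506,320),(3,6,501,436),(4,6,498,540)]
d1=[(1,0,33,126),(1,9,727,125),(2,0,53,260),(2,9,714,262),(3,0,71,383),(3,9,701,387),(4,0,90,495),(4,9,692,498),(1,3,258,124),(2,3,268,261),(3,3,279,384),(4,3,287,497),(1,6,491,123),(2,6,490,261),(3,6,490,386),(4,6,489,498)]
mk=lambda d,f,o:(np.array([L(a[0],a[1]) for a in d]),T([a[2:] for a in d],f,o))
mt=T([(144,72),(475,132),(421,522),(57,500)],3,(20,130)); ms=T([(72,177),(292,78),(698,183),(592,332)],3,(110,240))
c4=np.array([L(0,9),L(4,9),L(4,0),L(0,0)],float)
V={'w0':(W[0],)+mk(d0,2.5,(120,55)),'w1':(W[1],)+mk(d1,2.1,(50,0)),'top':(S['top'],c4,mt),'side':(S['side'],c4,ms)}
x0=[556,191,86,np.radians(22.8),np.arctan2(.9876,.159),0]
def pose(p):
    R=Rplace(p[3],p[4])@np.diag([1,-1,-1]); return R@Ro.from_rotvec([p[5],0,0]).as_matrix()
def fit(names,roll=True):
    def f(p):
        p=np.array(p); 
        if not roll:p[5]=0
        return np.concatenate([((proj(V[n][0],V[n][1]@pose(p).T+p[:3])-V[n][2])).ravel() for n in names])
    r=least_squares(f,x0);print(names,r.x[:3].round(1),np.degrees(r.x[3:]).round(2),np.abs(r.fun).max().round(2),np.sqrt((r.fun**2).mean()).round(2))
    return r
for nm in(['w0'],['w1'],['w0','w1'],['w0','w1','top','side'],['top','side']): fit(nm)
fit(['w0','w1','top','side'],False);fit(['top','side'],False);fit(['w0','w1'],False)
# level
a=[(92,205),(178,206),(176,489),(94,489)];b=[(69,173),(161,173),(160,489),(73,489)]
at=T(a,2.7,(230,60));bt=T(b,2.5,(220,15))
lt=T([(210,150),(283,158),(245,418),(170,405)],5,(320,185)); ls=T([(213,113),(240,88),(507,140),(483,168)],7,(275,165))
print('level');P=[]
for i in range(4):
    # order: +x+y, +x-y,-x-y,-x+y ; image left=+y
    X,e=tri([(W[2],at[i]),(W[3],bt[i]),(S['top'],lt[i]),(S['side'],ls[i])]);P.append(X);print(X.round(1),np.round(e,1))
for i in range(4):
    X,e=tri([(W[2],at[i]),(W[3],bt[i])]);print(' w',X.round(1),np.round(e,1))
P=np.array(P);print('mean',P.mean(0));d=P[0]+P[1]-P[2]-P[3];print('yaw',np.arctan2(d[1],d[0]),'len',np.linalg.norm(d)/2)
fa=T([(52,47),(218,49),(204,552),(62,552)],2.7,(230,60));fb=T([(32,24),(208,24),(196,570),(50,570)],2.5,(220,15))
ht=T([(170,48),(310,75),(237,562),(87,530)],5,(320,185)); hs=T([(72,232),(148,165),(655,290),(598,368)],7,(275,165))
q=np.array([[103,31,8],[103,-31,8],[-103,-31,8],[-103,31,8.]])
for nm in(((W[2],fa),),((W[3],fb),),((W[2],fa),(W[3],fb),(S['top'],ht),(S['side'],hs))):
    f=lambda p:np.concatenate([(proj(s,np.column_stack([p[0]+np.cos(p[2])*q[:,0]-np.sin(p[2])*q[:,1],p[1]+np.sin(p[2])*q[:,0]+np.cos(p[2])*q[:,1],q[:,2]+p[3]]))-o).ravel() for s,o in nm])
    r=least_squares(f,[499,-277,-.28,0]);print('foot',r.x.round(3),np.abs(r.fun).max())
E
python3 fit2.py
```

```text
['w0'] [555.  193.7  86. ] [22.69 80.52 -0.35] 0.87 0.37
['w1'] [555.  193.5  86.5] [2.279e+01 8.049e+01 2.000e-02] 0.92 0.39
['w0', 'w1'] [555.  193.6  86.4] [ 2.269e+01  8.049e+01 -7.000e-02] 0.98 0.4
['w0', 'w1', 'top', 'side'] [555.1 193.4  86.6] [2.291e+01 8.051e+01 4.000e-02] 1.57 0.54
['top', 'side'] [555.6 191.6  86.1] [ 2.293e+01  8.081e+01 -3.000e-02] 1.15 0.46
['w0', 'w1', 'top', 'side'] [555.1 193.4  86.6] [22.91 80.52  0.  ] 1.57 0.54
['top', 'side'] [555.6 191.6  86.1] [22.92 80.79  0.  ] 1.16 0.46
['w0', 'w1'] [555.  193.6  86.3] [22.69 80.48  0.  ] 0.95 0.4
level
[ 550.1 -275.2   58.7] [0.5 0.5 0.6 1.3]
[ 543.6 -302.3   56.9] [2.1 1.5 1.7 2.9]
[ 446.2 -275.1   58.3] [0.5 0.7 1.  1.4]
[ 453.6 -247.3   60. ] [0.8 1.  1.1 0.6]
 w [ 549.7 -275.1   58.3] [0.2 0.2]
 w [ 541.9 -301.8   60.6] [0.1 0.1]
 w [ 446.6 -275.    60.5] [0.3 0.3]
 w [ 454.5 -247.    60.5] [0.2 0.2]
mean [ 498.35718732 -274.97213516   58.46453412]
yaw -0.27675376349653613 len 100.78634397555787
foot [ 4.97339e+02 -2.74119e+02 -2.82000e-01 -6.09700e+00] 0.28345686609948473
foot [ 4.97331e+02 -2.74311e+02 -2.83000e-01 -5.11100e+00] 0.4318245890070216
foot [ 4.97549e+02 -2.74533e+02 -2.82000e-01 -4.40900e+00] 1.321548428879396
```

```bash
python3 - <<'E'
from h import *
R=Rdown(-.281)
env.move_pose([498,-274.8,130],R)
env.set_gripper(0.75)
print(env.move_linear([498,-274.8,38],v=100,until_force=8))
s=snapshot('wrist');save(s,'g0.png')
f0=np.array(monitor.read_ft_force())
env.set_gripper(0.0,90)
print(monitor.read_width(),monitor.read_eef_pos(),np.array(monitor.read_ft_force())-f0,monitor.read_moment())
s=snapshot('wrist');save(s,'g1.png');print(monitor.read_time_s())
E
```

```text
False
0.3202817879129426 [ 498.4055872  -275.06722877   38.7352978 ] [-0.80207104 -0.94802428  3.72586738] [ 0.12143253  0.0707686  -0.09072801]
6.9333
```

View pics/g1.png

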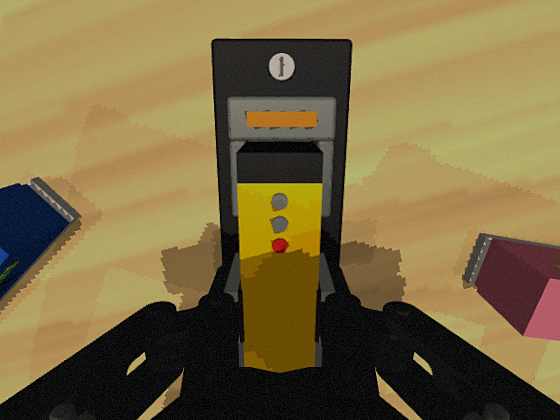

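The picture shows the level gripped centrally: top face at columns 238-322, display end uphill of image at row 145-180, still in the holder. Now I pull straight up.

```bash
python3 - <<'E'
from h import *
p=np.array(monitor.read_eef_pos())
for dz in(5,10,15,25,40):
    env.move_linear([498.2,-274.9,38.7+dz],v=40);print(dz,monitor.read_eef_pos(),np.array(monitor.read_ft_force()).round(1),np.array(monitor.read_moment()).round(2))
save(snapshot('wrist'),'g2.png')
env.move_linear([498.2,-274.9,180],v=200)
env.pause(.2)
s=snapshot('wrist');save(s,'g3.png');print(monitor.read_width(),monitor.read_time_s(),np.array(monitor.read_ft_force()).round(1),np.array(monitor.read_moment()).round(2))
import pickle
pickle.dump([s,monitor.read_eef_pos(),monitor.read_tool_rot(),snapshot('side'),snapshot('top')],open('g.pkl','wb'))
g=pickle.load(open('g.pkl','rb'));save(g[3],'g3s.png');save(g[4],'g3t.png')
E
```

```text
5 [ 498.37298395 -275.08088661   44.02364916] [ 0.4 -0.6  1.8] [-0.13  0.1  -0.05]
10 [ 498.49506027 -275.11379976   49.43647279] [-0.3 -0.8  4.4] [ 0.    0.16 -0.02]
15 [ 498.31410407 -274.97486056   53.85298947] [-0.7 -2.  -2. ] [-0.27 -0.   -0.06]
25 [ 498.27406259 -274.71794982   64.01468743] [-0.6 -0.4 -0.7] [ 0.   -0.02 -0.02]
40 [ 498.36525623 -275.02052386   79.05397855] [ 1.1  0.2 -1.6] [ 0.09 -0.03  0.04]
0.31825868360254694 9.6583 [-0.   0.4 -2.3] [ 0.01  0.04 -0.02]
```

View pics/g3.png

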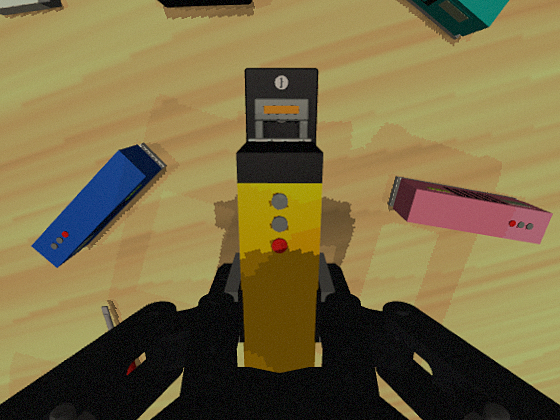

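View pics/g3s.png

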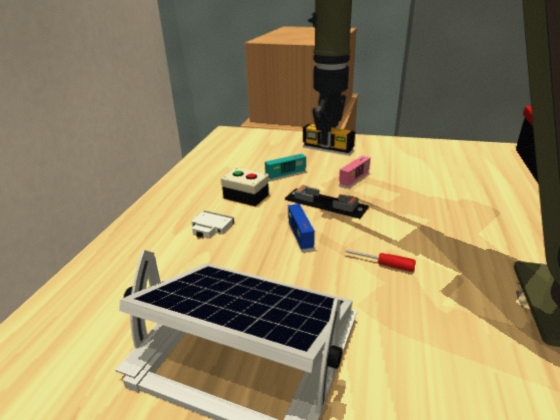

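The level is out of the holder and sits in the hand as before the pull (same pixels, cols 238-322, rows 142-183). Next I move above the glass.

```bash
python3 - <<'E'
from h import *
import pickle
c=np.array([555.1,193.5,86.5]);tilt,head=np.radians(22.8),np.radians(80.5)
R=Rplace(tilt,head);n=-R[:,2]
env.move_linear([498.2,-274.9,250],v=200)
env.move_pose(c+n*170,R)
env.move_linear(c+n*50,R,v=120)
env.pause(.3)
print(monitor.read_eef_pos()-c,(R.T@monitor.read_tool_rot()).round(4),np.array(monitor.read_ft_force()).round(2),np.array(monitor.read_moment()).round(3),monitor.read_time_s())
D={k:snapshot(k) for k in('side','top','wrist')}
for k in D: save(D[k],'h_'+k+'.png')
s=D['side']['frame'][220:360,120:340]
cv2.imwrite('pics/h_sidec.png',cv2.resize(s,None,fx=3.5,fy=3.5,interpolation=cv2.INTER_CUBIC)[:,:,::-1])
pickle.dump(D,open('hov.pkl','wb'))
E
```

```text
[ -2.92152658 -19.23695322  46.61541926] [[ 1.e+00  2.e-04  2.e-04]
 [-2.e-04  1.e+00  1.e-03]
 [-2.e-04 -1.e-03  1.e+00]] [ 0.52 -0.21 -1.83] [-0.28  -0.008  0.055] 13.2083
```

View pics/h_sidec.png

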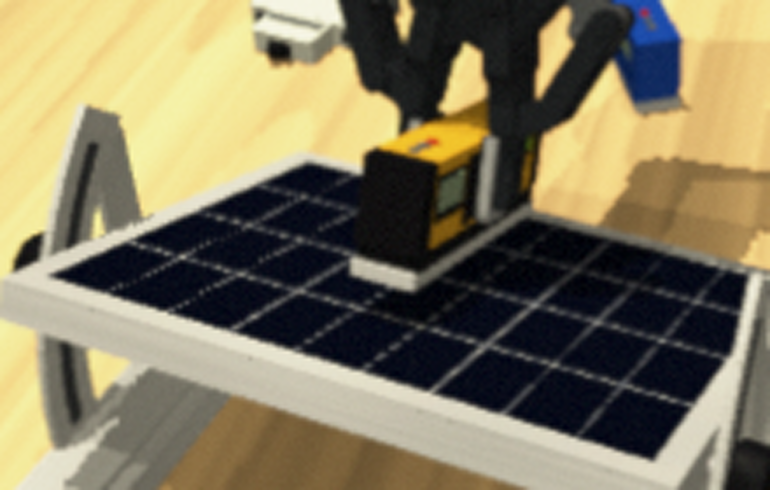

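View pics/h_wrist.png

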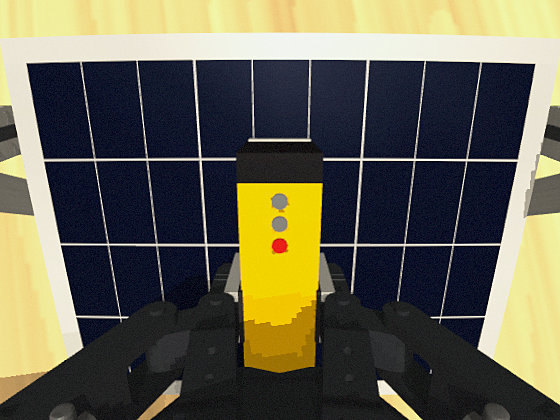

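View pics/h_top.png

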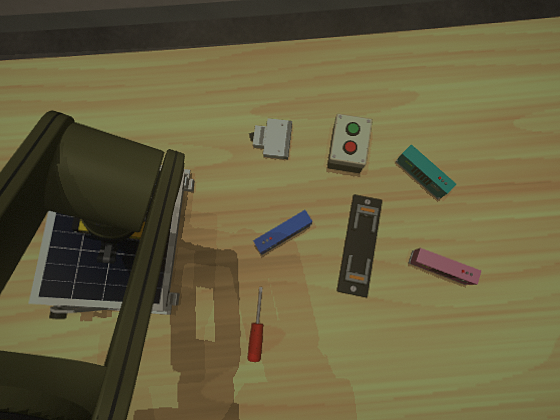

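The level hovers about 19 mm above the glass, centred and pointing uphill (the level's end at about (218,300) in the side view, parallel to the grid lines). Now a slow approach to contact.

```bash
cat >> h.py <<'E'
def ft(R,k=10):
    F=[];M=[]
    for _ in range(k):
        F.append(monitor.read_ft_force());M.append(monitor.read_moment());env.pause(.02)
    return np.array(R).T@np.mean(F,0),np.array(R).T@np.mean(M,0)
C=np.array([555.1,193.5,86.5])
E
python3 - <<'E'
from h import *
R=Rplace(np.radians(22.8),np.radians(80.5));n=-R[:,2]
f0,m0=ft(R);np.save('f0.npy',[f0,m0]);print('base',f0.round(2),m0.round(3))
print(env.move_linear(C+n*36,v=40,until_force=5))
hit=env.move_linear(C+n*26,v=8,until_force=4)
f,m=ft(R);print(hit,'h',n@(np.array(monitor.read_eef_pos())-C),(R.T@(monitor.read_eef_pos()-C)).round(2),(f-f0).round(2),(m-m0).round(3),monitor.read_time_s())
E
```

```text
base [-0.73  0.02  1.84] [ 0.003 -0.302 -0.012]
False
True h 32.47556786021202 [  0.11   0.09 -32.48] [ 1.86  0.08 -6.81] [ 0.05  -0.025  0.018] 14.8333
```

```bash
python3 - <<'E'
from h import *
R=Rplace(np.radians(22.8),np.radians(80.5));n=-R[:,2]
f0,m0=np.load('f0.npy')
h=32.3
for k in range(6):
    env.move_linear(C+n*h,R,v=10)
    f,m=ft(R);print(round(h,2),(R.T@(monitor.read_eef_pos()-C)).round(2),'F',(f-f0).round(2),'M',(m-m0).round(3),'rot',np.degrees([(R.T@monitor.read_tool_rot())[0,2],(R.T@monitor.read_tool_rot())[2,1]]).round(2))
    if f0[2]-f[2]>11: break
    h-=.3
print(monitor.read_time_s())
D=snapshot('side');save(D,'p_side.png')
cv2.imwrite('pics/p_sidec.png',cv2.resize(D['frame'][220:360,120:340],None,fx=3.5,fy=3.5,interpolation=cv2.INTER_CUBIC)[:,:,::-1])
E
```

```text
32.3 [  0.19   0.21 -32.5 ] F [ 1.6  -0.46 -6.21] M [ 0.071 -0.047  0.019] rot [ 0.02 -0.03]
32.0 [  0.22   0.23 -32.43] F [ 1.88 -0.86 -8.23] M [ 0.2   -0.117  0.04 ] rot [ 0.02 -0.03]
31.7 [  0.26   0.22 -32.39] F [  1.85  -1.52 -10.68] M [ 0.275 -0.203  0.066] rot [ 0.02 -0.04]
31.4 [  0.25   0.19 -32.32] F [  1.98  -1.98 -12.92] M [ 0.374 -0.289  0.086] rot [ 0.02 -0.04]
16.525
```

View pics/p_sidec.png

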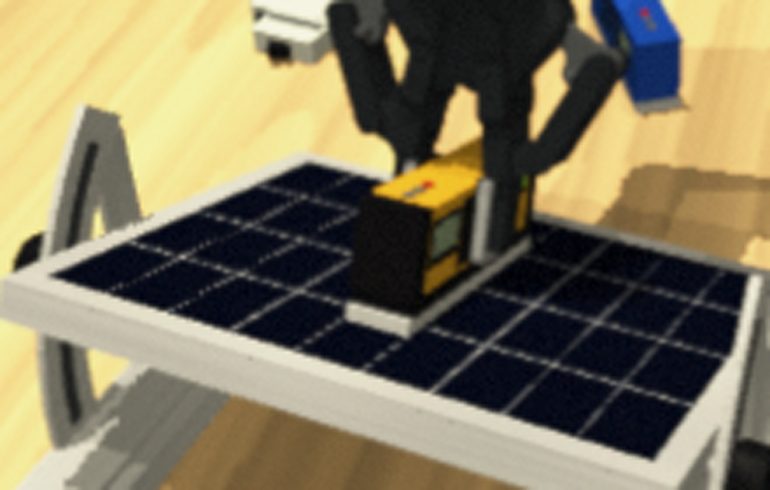

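```bash
python3 - <<'E'
from h import *
R0=Rplace(np.radians(22.8),np.radians(80.5));n0=-R0[:,2]
f0,m0=np.load('f0.npy')
B=C+n0*.4
L=.2
for t in(22.8,22.4,22.0,21.6,21.2,20.8):
    R=Rplace(np.radians(t),np.radians(80.5));n=-R[:,2]
    env.move_linear(B+n*31,R,v=5)
    f,m=ft(R0,6);f=f-f0;m=m-m0
    print(t,(R0.T@(monitor.read_eef_pos()-C)).round(2),'F',f.round(2),'M',m.round(3),'copx',((L*f[0]-m[1])/f[2]*1e3).round(1),'copy',((m[0]+L*f[1])/f[2]*1e3).round(1),round(monitor.read_time_s(),2))
    if -f[2]>22 or (L*f[0]-m[1])/f[2]>.03: break
E
```

```text
22.8 [  0.27   0.22 -32.33] F [  1.96  -1.69 -12.45] M [ 0.385 -0.295  0.066] copx -55.1 copy -3.7 16.93
22.4 [  0.26   0.21 -32.32] F [  0.14  -1.24 -12.57] M [0.391 0.08  0.036] copx 4.1 copy -11.4 17.27
22.0 [  0.29   0.24 -32.38] F [ -1.66  -1.93 -13.33] M [ 0.367  0.363 -0.024] copx 52.1 copy 1.4 17.62
```

Flush in pitch at about 22.4° (centre of pressure goes −55 → +4 → +52 mm across 0.8°). Now I check roll the same way.

```bash
python3 - <<'E'
from h import *
from scipy.spatial.transform import Rotation as Ro
R0=Rplace(np.radians(22.42),np.radians(80.5));n0=-R0[:,2]
f0,m0=np.load('f0.npy')
B=C+n0*.4
L=.2
for r in(0,.5,1.0,0,-.5,-1,0):
    R=R0@Ro.from_euler('x',r,degrees=True).as_matrix();n=-R[:,2]
    env.move_linear(B+n*31,R,v=5)
    f,m=ft(R0,6);f=f-f0;m=m-m0
    print(r,(R0.T@(monitor.read_eef_pos()-C)).round(2),'F',f.round(2),'M',m.round(3),'copx',((L*f[0]-m[1])/f[2]*1e3).round(1),'copy',((m[0]+L*f[1])/f[2]*1e3).round(1),round(monitor.read_time_s(),2))
    if -f[2]>22: break
E
```

```text
0 [  0.07   0.23 -32.31] F [  0.38  -1.35 -12.87] M [ 0.373  0.091 -0.01 ] copx 1.2 copy -8.0 17.98
0.5 [  0.07   0.44 -32.37] F [  0.39  -2.26 -12.97] M [ 0.27   0.057 -0.013] copx -1.6 copy 14.0 18.32
1.0 [  0.06   0.74 -32.47] F [ -0.12  -2.47 -14.14] M [ 0.278  0.025 -0.003] copx 3.5 copy 15.3 18.68
0 [  0.08   0.16 -32.3 ] F [  0.06  -1.63 -12.16] M [ 0.368  0.05  -0.004] copx 3.1 copy -3.4 19.03
-0.5 [ 9.000e-02 -3.000e-02 -3.242e+01] F [ -0.19  -1.64 -13.75] M [ 0.461  0.042 -0.005] copx 5.7 copy -9.7 19.38
-1 [  0.05  -0.29 -32.5 ] F [ -0.37  -1.68 -14.54] M [0.501 0.012 0.017] copx 6.0 copy -11.4 19.73
0 [  0.05   0.1  -32.31] F [ -0.08  -2.1  -13.18] M [ 0.415  0.066 -0.01 ] copx 6.2 copy 0.3 20.09
```

```bash
python3 - <<'E'
from h import *
import pickle
env.pause(.5)
R0=Rplace(np.radians(22.42),np.radians(80.5));f0,m0=np.load('f0.npy');f,m=ft(R0);print((f-f0).round(2),(m-m0).round(3),monitor.read_width(),np.abs(monitor.read_joint_velocities()).max(),monitor.read_time_s())
D={k:snapshot(k) for k in('side','top','wrist')}
S=pickle.load(open('s0.pkl','rb'))
a=D['side']['frame'][225:350,125:335];a=cv2.resize(a,None,fx=3.6,fy=3.6,interpolation=cv2.INTER_CUBIC);cv2.imwrite('pics/f_side.png',a[:,:,::-1])
save(D['wrist'],'f_wrist.png');save(D['top'],'f_top.png')
d=np.abs(D['side']['frame'].astype(int)-S['side']['frame']).max(2);cv2.imwrite('pics/f_diff.png',np.clip(d*2,0,255).astype(np.uint8))
E
```

```text
[ -0.    -1.98 -13.18] [0.429 0.042 0.019] 0.31668911711195513 0.0018854499204996001 20.7583
```

View pics/f_side.png

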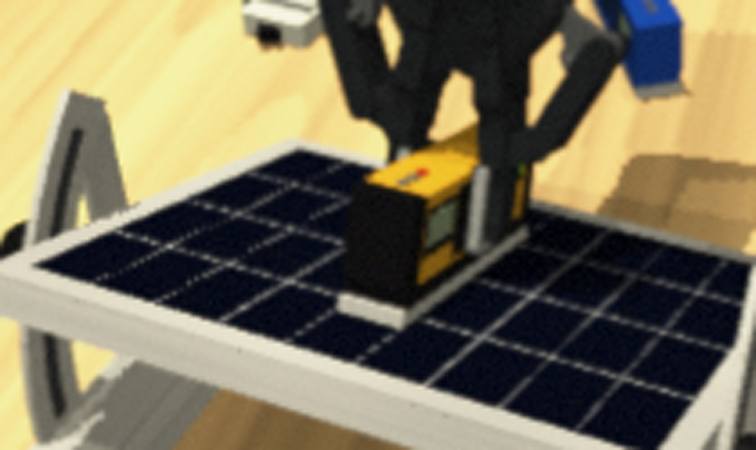

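View pics/f_wrist.png

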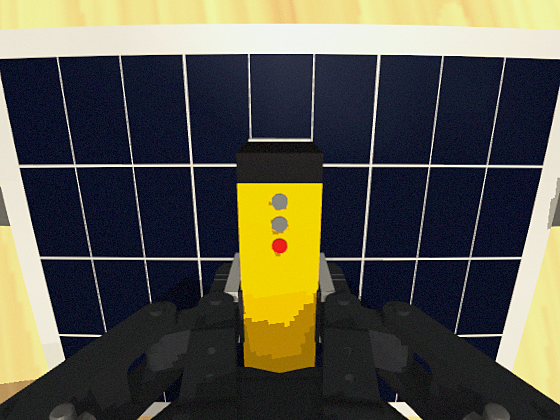

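View pics/f_diff.png

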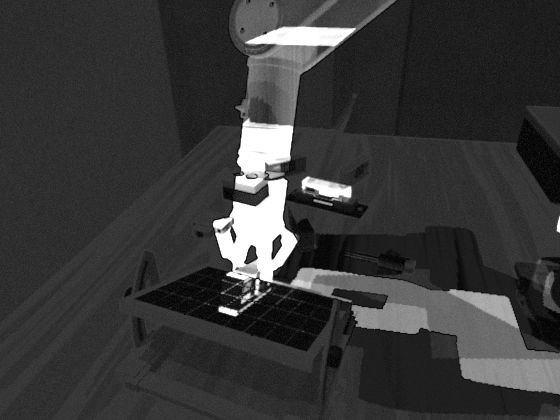

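The picture shows the level centred and parallel to the grid lines, its uphill end just past the first grid row (wrist row ~140 vs line 165) and its base on the glass. No module edge or bystander outline shows in the difference image. Handing in.

```bash
python3 - <<'E'
from h import *
env.sign_off()
E
```

```text
the job is handed in; nothing more can be done
```

I pulled the yellow level straight up out of its holder and pressed it flush on the middle of the glass, pointing uphill. I handed in at about 21 s with it still gripped and pressed. The sign-off call gives no verdict, so the checks below are my own.

**Press and hold:** the last reading before hand-in was about 13 N of press. The grip was set to 90 N and the arm was at rest.

**Flush along the slope:** the first contact was on the downhill end only. I changed the tool tilt from 22.8° to 22.4°, which moved the centre of pressure from −55 mm to about +5 mm from the level's middle.

**Flush across the slope:** tilting ±0.5° to each side raised the tool and shifted the pressure to an edge, so I left the roll at 0°.

**Position and surroundings:** the wrist picture shows the level centred and parallel to the grid lines. A before/after side-camera difference shows no sign that the module or the other things moved.

**What disagreed:**
- **Tilt:** the pictures gave 22.7–22.9°, while contact gave about 22.4° in tool terms. I went with contact.
- **Height:** contact came about 1.5 mm higher than the pictures predicted. The edge-first contact and the roughly 2 mm calibration error could explain that.
- **Sideways force:** about 2 N remains across the slope.

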